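# Press the spare treat tin back into the packed rack

### The arm

A 6-joint arm with a two-finger parallel gripper is mounted at the origin on the work surface. World frame = base frame: x ahead of the robot, y to its left, z up, the work surface at z = 0. Lengths are in m, angles in rad, forces in N, time in s.
With the tool pointing down it reaches from about 0.25 to 0.775 m from the base axis. Payload 4 kg.
Tool frame: the origin (TCP) lies on the centre line of the jaws, within the pads' length; the fingertips stand 17 mm ahead of it and the grasp point (between the pads) lies 2 mm behind it; z points along the fingers, y is the line along which they close (so a half turn about z gives the same grasp; the last joint's range is limited). The gripper opens to 94 mm and grips with 3 to 60 N. Pads are 16 mm wide; open, the fingers measure 119 mm over their backs; the gripper's body (75 mm by 177 mm) begins 78 mm behind the grasp point.
Start: joints at [1.134, 0.087, 1.371, -0, 1.684, -0.103], TCP at [0.18, 0.52, 0.223] pointing down, gripper open.
Joint ranges: [-3.1, 3.1], [-0.76, 2.03], [0.27, 2.55], [-1.08, 4.22], [0.17, 2.65], [-2.57, 2.57]. Speed limits (rad/s): [2.79, 2.79, 3.14, 3.14, 3.14, 3.14].

### API

Orientations are given as [roll, pitch, yaw] about the fixed x, y, z axes, in that order (R = Rz(yaw) Ry(pitch) Rx(roll)).
In Python, from bench import robot gives the robot as it stands.
- The arm moves only by the tool servo_tool, never from a script. Its argument "plan" is a list of rows, each a list of 7 numbers: the shift along the tool's x, y, z normalised to -1 to 1, where 1 is 0.1 m, then the turn, a rotation vector about the tool's x, y, z normalised to -1 to 1, where 1 is pi/2 rad, then the finger opening in mm, from 0 to 94. In form: [[x, y, z, ax, ay, az, gripper], ...]. A call has 1 to 12 rows; each row is the pose to reach, as a shift and turn from the pose commanded when the call began, along the tool's axes at that moment; what a row does not reach only later rows make up. A row lasts 1/12 s, in which the tool goes at most 41.7 mm and 7.16 degrees, less where a joint would pass 70% of its speed; a pose out of reach is approached as far as the arm can. A call with a number of a shift or a turn outside -1 to 1 is refused whole. A call with a gripper value outside its range is refused whole. The fingers move at their own pace and stop on an object; the grip force is fixed at half the most. Time passes only in rows, so rows that repeat a pose let the fingers close. It gives the time, the measured TCP pose, the force, the opening and the grip force at its end, in the units of the state.
- robot.get_obs(): the state, without advancing time (a new reading comes with each control period).
- robot.snapshot(name): name is "side" or "top" or "wrist"; returns the picture (384x512x3 uint8, red, green, blue); there is no depth.
- robot.camera_params(name): a dict with "camera_matrix" (3x3 intrinsics, pixels), "rvec" (rotation vector, rad) and "tvec" (3), from world to camera coordinates, as OpenCV has them; the wrist camera has in their place "tool_from_camera" (4x4, takes a point from camera to tool coordinates, whose origin is the TCP and whose axes are the flange's). Camera axes: x right, y down, z forward; pixel columns grow to the right and rows downward; lengths in m; the calibration is good to about 2 mm. A picture is of the moment at which its call begins: read the wrist's pose just before it. camera_params takes no time and is no camera call.
- robot.close_job(): hands the job in; it is judged then, once.
Trained networks look in the newest picture that a camera, given by its name, has taken for a name from the list of things; names that differ only in an ending like _2 or _b are one class to them, and where a whole thing is asked for, a point or a joint stands for the part that bears it (a point fixed in the world has none). Each returns a list of dicts, best first, with "conf" (0 to 1); they miss things now and then, are a little off and sometimes report something else, mostly with a low value. They report only what shows in the picture. A call takes as long as a camera call. They do not tell look-alikes from the thing itself.
- robot.find_in(thing, camera): "extent" ([centre column, centre row, width, height] in pixels, round what is visible of it).
The state is a dict: "time": time; "joint_positions": joint angles; "qvel": joint speeds; "joint_torque": joint torques, N m; "tool_pos": TCP position; "ee_rot": TCP orientation; "wrist_force": force on the tool from outside, world axes, zero at the start; "wrist_torque": the same for the moment, N m; "width": finger opening in m; "finger_force": force on a finger pad.
Only numpy, scipy, OpenCV 4.12 (cv2) and the standard library are available. Lean on these libraries where they do the work, as an engineer would, in place of code of your own. Each camera call takes 0.05 s, during which the arm holds its last target. There are 200 camera calls.

### The job

Put the slim tin that stands by itself on the counter back into the wooden rack, in the tight gap in the middle of the row, easing its neighbours apart, until it stands fully home against the back board, upright and flush with the others. Don't topple, pull forward or lift out the four tins already in the rack (they may shift sideways to make room), and leave the canister, the bowl and the brush where they are.

Things in the scene. Friction and masses are not known exactly. Their poses are not given: they have to be found in the camera images.
- loose_tin: The tin to put away: slim closed stainless tin with flush lid, upright on the counter, left or right in front of the rack. From above a flat oval: flat sides, half-round ends (radius 18 mm); straight-sided over its height. 100 mm deep (own x), 36 mm thick (own y), 130 mm high (own z), same both ways round. Origin: centre of its underside. 0.18 to 0.35 kg, like each tin of the row.
- rack: Fixed dark wooden rack, 130 mm (x) by 216 mm (y). Origin: centre of its underside, on the counter; x runs from its open front (robot side, no lip) to its back board, y along the row. Base 12 mm thick; front edge of the base at x = -65 mm. Two end boards and the back board, each 12 mm thick, rise to 75 mm above the counter. Inside 192 mm long in y.
- rack_home (a point): Point on the top of the rack's base (12 mm above the counter) at the middle of its length: a tin pushed fully home has its origin at this x in the rack's frame (3 mm beyond the rack's origin), touches the back board 50 mm further on, and its front end is 50 mm nearer the robot. Axes as the rack's.
- tin_a: Tin standing in the row, identical to the loose tin, unfixed, far end within 4 mm of the back board, square to the rack within 2 degrees. Origin: centre of its underside; x along its depth (the rack's x), z up. Outermost at the rack's +y end.
- tin_b: Tin standing in the row, identical to the loose tin, unfixed, far end within 4 mm of the back board, square to the rack within 2 degrees. Origin: centre of its underside; x along its depth (the rack's x), z up. Next to the gap on its +y side. Gap tin_b to tin_c: about 24 to 32 mm; slack in the full row: 12 mm. Round ends let a centred tin wedge them apart.
- tin_c: Tin standing in the row, identical to the loose tin, unfixed, far end within 4 mm of the back board, square to the rack within 2 degrees. Origin: centre of its underside; x along its depth (the rack's x), z up. Next to the gap on its -y side.
- tin_d: Tin standing in the row, identical to the loose tin, unfixed, far end within 4 mm of the back board, square to the rack within 2 degrees. Origin: centre of its underside; x along its depth (the rack's x), z up. Outermost at the rack's -y end.
- canister: Bystander: closed round stainless canister with a knob on its lid, 98 mm across, 151 mm high. Origin: centre of its underside. Stands on the opposite side from the loose tin (left or right).
- bowl: Bystander: cream enamel bowl, 150 mm across the rim, 52 mm high, beyond the rack's left end. Origin: centre of its underside.
- brush: Bystander: wooden pet brush lying bristles down, 195 mm long, 55 mm wide, 34 mm high, beyond the rack's right end. Origin: on the underside between head and handle; the head lies along its own +x.
Things that resemble listed ones, but are neither listed nor needed, are in the scene too. Leave any orange look-alike of the loose_tin alone. What is shaped like the tin_b but pink is not meant.

How it is judged:
At the end, for the whole second after the job is handed in: The loose tin rests on the rack's base between tin_b and tin_c, far end within 8 mm of the back board, upright within 0.08 rad, square within 0.12 rad; the four others stand on the base, upright within 0.08 rad, square within 0.12 rad, within 11 mm of the back board (x of loose_tin in the frame of rack between -0.005 and 0.008 m and z of loose_tin in the frame of rack between 0.009 and 0.016 m and y of loose_tin in the frame of tin_b below -0.03 m and y of loose_tin in the frame of tin_c above 0.03 m and angle between each of loose_tin, tin_a, tin_b, tin_c, tin_d's own z axis and vertical below 0.08 rad and angle between the x axis of each of loose_tin, tin_a, tin_b, tin_c, tin_d and the x axis of rack, either way round below 0.12 rad and linear speed of loose_tin below 0.02 m/s and x of tin_a in the frame of rack between -0.008 and 0.008 m and z of each of tin_a, tin_b, tin_c, tin_d in the frame of rack below 0.016 m and x of tin_b in the frame of rack between -0.008 and 0.008 m and x of tin_c in the frame of rack between -0.008 and 0.008 m and x of tin_d in the frame of rack between -0.008 and 0.008 m); the robot touches nothing.
It fails at once if a tin of the row is toppled (tipped more than 0.35 rad) (angle between any of tin_a, tin_b, tin_c, tin_d's own z axis and vertical above 0.35 rad).
It fails at once if a tin of the row is lifted out (raised more than 30 mm) (height (world z) of any of tin_a, tin_b, tin_c, tin_d above 0.042 m).
It fails at once if the canister, bowl or brush is displaced by more than 30 mm (distance of any of canister, bowl, brush from where it was at the start of the episode above 0.03 m).
It also fails if it takes over 59 s, if anything falls off the work surface, if the arm or the gripper's body presses on something with over 40 N, if the wrist force passes 120 N, or if a joint passes its speed limit or range.

## Working session

There is one attempt and no reset: what is moved stays moved. The work goes in short steps, Python scripts to look and compute and a tool call to move; the robot and the scene stay as the last step left them, time stands still between calls to the robot, and variables do not carry over. Pictures are saved under pics/ and viewed, at most 10 in all, crops included, and the job is handed in when it is done.

Besides the shell and the picture viewer there is one more tool, called after "Call:" as name(argument=value, ...) on one line, values as JSON. servo_tool: Moves the arm, as the interface text tells. Scaled input: -1 to 1 covers 0.1 m each way for a shift and pi/2 rad each way for a turn. Its arguments: {"type":"object","properties":{"plan":{"type":"array","items":{"type":"array","items":{"type":"number"}}}},"required":["plan"]}

```bash
mkdir -p pics; ls
cat > h.py <<'E'
import numpy as np, cv2
from bench import robot
def cam(n):
    p=robot.camera_params(n); K=np.array(p["camera_matrix"])
    return K,p
def proj(n,P):
    K,p=cam(n); return cv2.projectPoints(np.array(P,float).reshape(-1,3),np.array(p["rvec"]),np.array(p["tvec"]),K,None)[0].reshape(-1,2)
def back(n,uv,z):
    K,p=cam(n); R=cv2.Rodrigues(np.array(p["rvec"],float))[0]; t=np.array(p["tvec"],float).ravel()
    c=-R.T@t; o=[]
    for u,v in np.array(uv,float).reshape(-1,2):
        d=R.T@np.linalg.inv(K)@[u,v,1]; o.append(c+d*(z-c[2])/d[2])
    return np.array(o)
E
python3 - <<'E'
from h import *
o=robot.get_obs(); print(o["tool_pos"],o["ee_rot"],o["time"])
a=[]
for n in("top","side"):
    im=robot.snapshot(n); a.append(cv2.cvtColor(im,cv2.COLOR_RGB2BGR))
    cv2.imwrite(f"pics/{n}0.png",cv2.resize(a[-1],(800,600),interpolation=cv2.INTER_CUBIC)); cv2.imwrite(f"pics/{n}0_raw.png",a[-1])
    for th in("loose_tin","rack","tin_b","canister"):
        print(n,th,[(np.round(d["extent"]).astype(int).tolist(),round(d["conf"],2)) for d in robot.find_in(th,n)])
    K,p=cam(n); R=cv2.Rodrigues(np.array(p["rvec"],float))[0]; print(n,-R.T@np.array(p["tvec"]).ravel(),K[0,0])
print(robot.camera_params("wrist"))
E
```

```text
pics
[0.1799894  0.51917328 0.2213057 ] [-3.13940022e+00 -2.37044664e-04  2.80779184e+00] 0.0
top loose_tin [([405, 203, 49, 39], 0.93), ([358, 232, 33, 42], 0.6)]
top rack [([265, 180, 87, 59], 0.8)]
top tin_b [([253, 171, 18, 49], 0.77), ([296, 176, 17, 44], 0.76), ([232, 171, 18, 50], 0.73), ([243, 117, 17, 53], 0.59), ([277, 176, 23, 47], 0.56)]
top canister [([116, 255, 54, 41], 0.56)]
top [ 0.41962411 -0.05133592  0.99904968] 363.5515810032785
side loose_tin [([291, 129, 26, 39], 0.92), ([309, 146, 31, 38], 0.75)]
side rack [([249, 189, 67, 63], 0.83), ([308, 145, 31, 41], 0.29)]
side tin_b [([191, 186, 34, 47], 0.91), ([255, 163, 32, 40], 0.87), ([246, 178, 39, 44], 0.81), ([240, 183, 40, 33], 0.8), ([251, 168, 30, 46], 0.75)]
side canister [([310, 284, 51, 72], 0.96), ([256, 163, 32, 44], 0.25)]
side [0.42512585 0.83673293 0.65718614] 374.9301229711722
{'camera_matrix': array([[341.39789017,   0.        , 257.21364155],
       [  0.        , 341.39789017, 191.42714668],
       [  0.        ,   0.        ,   1.        ]]), 'tool_from_camera': array([[-1.40481389e-03, -9.69786635e-01, -2.43950628e-01,
         7.26856635e-02],
       [ 9.99999011e-01, -1.37914766e-03, -2.76012974e-04,
         1.16994703e-03],
       [-6.87702436e-05, -2.43950774e-01,  9.69787613e-01,
        -1.62781513e-01],
       [ 0.00000000e+00,  0.00000000e+00,  0.00000000e+00,
         1.00000000e+00]])}
```

View pics/top0.png

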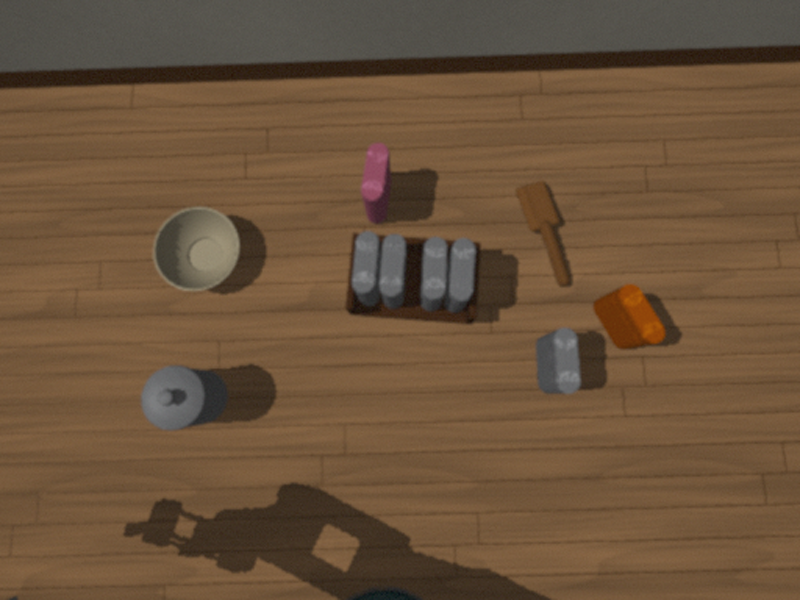

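View pics/side0.png

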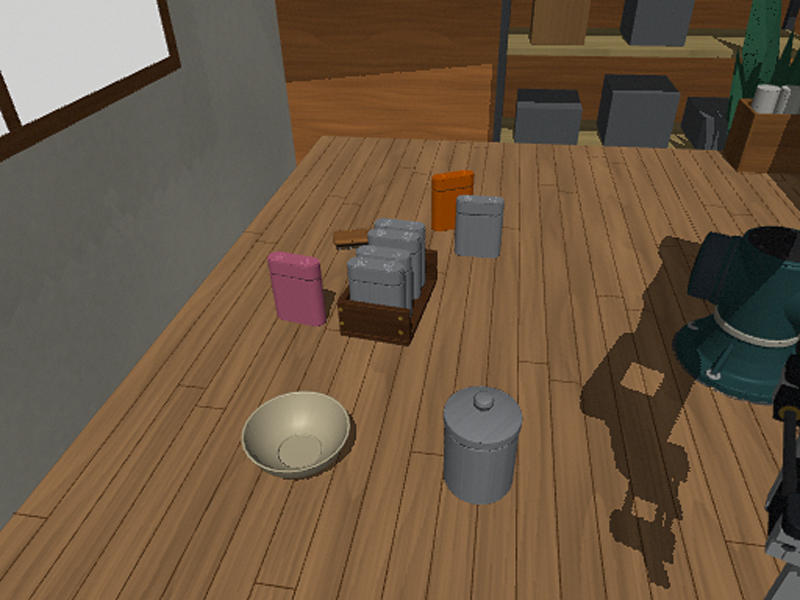

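Top view (800x600 px): rack centred near (413,278), row tin tops at about (366,260), (393,262), (434,264) and (462,266). The silver loose tin's top is at about (567,358); orange and pink are look-alikes.

Run:
```python
from h import *
s=.64
def P(l,z): return np.round(back("top",np.array(l)*s,z),4).tolist()
print("loose top ends",P([(566,330),(568,391),(567,360)],.13))
print("row far/near ends",P([(367,233),(365,291),(394,236),(392,290),(435,239),(432,293),(463,240),(461,294)],.142))
print("rack board corners back L,R",P([(353,235),(480,242)],.075),"front base",P([(348,313),(474,322)],.006))
print("canister",P([(172,398)],.14))
# side check loose tin height: bottom centre & top centre columns 
for z in(0,.13): print(z, proj("side",[[*P([(567,360)],.13)[0][:2],z]])/s, )
```

```text
loose top ends [[0.5059, -0.2963, 0.13], [0.414, -0.2921, 0.13], [0.4603, -0.2943, 0.13]]
row far/near ends [[0.6657, 0.0046, 0.142], [0.5738, 0.0093, 0.142], [0.6595, -0.0374, 0.142], [0.5741, -0.0321, 0.142], [0.6526, -0.1011, 0.142], [0.5676, -0.0932, 0.142], [0.6497, -0.1445, 0.142], [0.5646, -0.1374, 0.142]]
rack board corners back L,R [[0.6822, 0.0326, 0.075], [0.6633, -0.18, 0.075]] front base [[0.5598, 0.0497, 0.006], [0.5371, -0.1715, 0.006]]
canister [[0.4207, 0.301, 0.14]]
0 [[477.95591839 251.95206985]]
0.13 [[481.22101843 197.83535157]]
```

Call:
servo_tool(plan=[[-0.94, -0.89, -0.3, 0, 0, -0.16, 94], [-0.94, -0.89, -0.3, 0, 0, -0.16, 94], [-0.94, -0.89, -0.3, 0, 0, -0.16, 94], [-0.94, -0.89, -0.3, 0, 0, -0.16, 94], [-0.94, -0.89, -0.3, 0, 0, -0.16, 94]])

```text
time: 0.92
tool_pos: [0.2412, 0.4035, 0.2542]
ee_rot: [3.139, 0.002, 3.055]
wrist_force: [1.2, -0.4, -0.5]
width: 0.094
finger_force: 0.0
```

Call:
servo_tool(plan=[[-0.6, -0.9, 0, 0, 0, 0, 94], [-0.6, -0.9, 0, 0, 0, 0, 94], [-0.6, -0.9, 0, 0, 0, 0, 94], [-0.6, -0.9, 0, 0, 0, 0, 94]])

```text
time: 1.25
tool_pos: [0.2935, 0.3084, 0.2522]
ee_rot: [-3.141, 0.001, 3.055]
wrist_force: [-0.2, 1.3, 0.0]
width: 0.0943
finger_force: 0.0
```

Call:
servo_tool(plan=[[-0.6, -0.9, 0, 0, 0, 0, 94], [-0.6, -0.9, 0, 0, 0, 0, 94], [-0.6, -0.9, 0, 0, 0, 0, 94], [-0.6, -0.9, 0, 0, 0, 0, 94]])

```text
time: 1.58
tool_pos: [0.3461, 0.2141, 0.252]
ee_rot: [-3.141, 0.0, 3.055]
wrist_force: [0.2, -0.1, 0.5]
width: 0.0939
finger_force: 0.0
```

Call:
servo_tool(plan=[[-0.6, -0.9, 0, 0, 0, 0, 94], [-0.6, -0.9, 0, 0, 0, 0, 94], [-0.6, -0.9, 0, 0, 0, 0, 94], [-0.6, -0.9, 0, 0, 0, 0, 94]])

```text
time: 1.92
tool_pos: [0.3986, 0.1198, 0.2517]
ee_rot: [-3.141, -0.001, 3.056]
wrist_force: [0.7, 0.7, 0.1]
width: 0.0941
finger_force: 0.0
```

Call:
servo_tool(plan=[[-0.6, -0.9, 0, 0, 0, 0, 94], [-0.6, -0.9, 0, 0, 0, 0, 94], [-0.6, -0.9, 0, 0, 0, 0, 94], [-0.6, -0.9, 0, 0, 0, 0, 94]])

```text
time: 2.25
tool_pos: [0.4512, 0.0255, 0.2514]
ee_rot: [3.142, -0.001, 3.056]
wrist_force: [0.3, 0.6, -1.0]
width: 0.0942
finger_force: 0.0
```

Call:
servo_tool(plan=[[-0.6, -0.9, 0, 0, 0, 0, 94], [-0.6, -0.9, 0, 0, 0, 0, 94], [-0.6, -0.9, 0, 0, 0, 0, 94], [-0.6, -0.9, 0, 0, 0, 0, 94], [-0.6, -0.9, 0, 0, 0, 0, 94]])

```text
time: 2.67
tool_pos: [0.5022, -0.0664, 0.2516]
ee_rot: [3.139, -0.002, 3.06]
wrist_force: [0.3, -0.9, -0.4]
width: 0.0939
finger_force: 0.0
```

```bash
cat >> h.py <<'E'
from scipy.spatial.transform import Rotation as Ro
def wcam(o):
    T=np.eye(4); T[:3,:3]=Ro.from_euler("xyz",o["ee_rot"]).as_matrix(); T[:3,3]=o["tool_pos"]
    return T@np.array(robot.camera_params("wrist")["tool_from_camera"])
def wback(T,uv,z):
    K=np.array(robot.camera_params("wrist")["camera_matrix"]); o=[]
    for u,v in np.array(uv,float).reshape(-1,2):
        d=T[:3,:3]@np.linalg.inv(K)@[u,v,1]; o.append(T[:3,3]+d*(z-T[2,3])/d[2])
    return np.array(o)
def wproj(T,P):
    K=np.array(robot.camera_params("wrist")["camera_matrix"]); M=np.linalg.inv(T)
    q=(M[:3,:3]@np.array(P,float).reshape(-1,3).T+M[:3,3:]); q=K@q; return (q[:2]/q[2]).T
def wshot(name):
    o=robot.get_obs(); T=wcam(o); im=cv2.cvtColor(robot.snapshot("wrist"),cv2.COLOR_RGB2BGR)
    np.save(f"pics/{name}.npy",T); cv2.imwrite(f"pics/{name}_raw.png",im)
    cv2.imwrite(f"pics/{name}.png",cv2.resize(im,(800,600),interpolation=cv2.INTER_CUBIC))
    print(name,o["time"],np.round(o["tool_pos"],4),np.round(o["ee_rot"],4)); return T
E
python3 -c "
from h import *
wshot('w1')"
```

```text
w1 2.6667 [ 0.5022 -0.0664  0.2516] [ 3.1392e+00 -1.9000e-03  3.0596e+00]
```

View pics/w1.png

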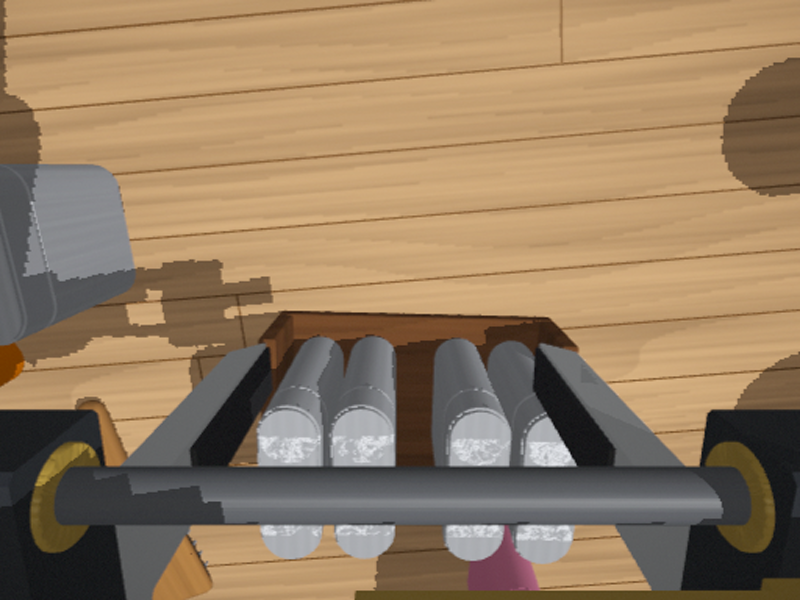

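Wrist view (800x600 px): the row's front top apexes are near (290,406), (363,406), (478,409) and (545,418). The gap lies between columns 397 and 445 at row 430, and the rack's front base edge runs from (284,312) to (548,318).

Run:
```python
from h import *
T=np.load("pics/w1.npy"); s=.64
def P(l,z): return np.round(wback(T,np.array(l)*s,z)[:,:2],4).tolist()
print("apex top",P([(290,406),(362,406),(478,409),(545,418)],.142))
print("far top",P([(291,558),(365,557),(474,560),(543,562)],.142))
print("apex bot",P([(322,337),(372,336),(457,339),(511,341)],.012))
print("gap edges top",P([(258,430),(321,430),(331,430),(397,430),(445,430),(511,430)],.142))
print("front edge z.012",P([(284,312),(548,318)],.012),"z0",P([(284,312),(548,318)],0))
# height from top cam + wrist: triangulate near-end apex of tin_c and tin_b
K,p=cam("top"); R=cv2.Rodrigues(np.array(p["rvec"],float))[0]; P1=K@np.c_[R,np.array(p["tvec"]).ravel()]
M=np.linalg.inv(T); P2=np.array(robot.camera_params("wrist")["camera_matrix"])@M[:3]
for a,b in(((435,239),(365,557)),((394,236),(474,560)),((463,240),(291,558))):
    X=cv2.triangulatePoints(P1,P2,np.array(a)*s,np.array(b)*s).ravel(); print("tri far top",np.round(X[:3]/X[3],4))
# model projection
def draw(rx,ry,yaw):
    c,sn=np.cos(yaw),np.sin(yaw); return lambda x,y,z:[rx+c*x-sn*y,ry+sn*x+c*y,z]
```

```text
apex top [[0.554, -0.1311], [0.5574, -0.0914], [0.5646, -0.0274], [0.5732, 0.0096]]
far top [[0.652, -0.1437], [0.6551, -0.0995], [0.6628, -0.0346], [0.6677, 0.0067]]
apex bot [[0.5562, -0.1322], [0.5587, -0.0927], [0.5669, -0.0258], [0.5722, 0.0168]]
gap edges top [[0.567, -0.1509], [0.57, -0.1157], [0.5704, -0.1102], [0.5736, -0.0733], [0.5758, -0.0465], [0.579, -0.0095]]
front edge z.012 [[0.5334, -0.1594], [0.5556, 0.0464]] z0 [[0.5364, -0.1624], [0.5593, 0.0496]]
tri far top [ 0.6518 -0.1     0.1459]
tri far top [ 0.6576 -0.0364  0.1483]
tri far top [ 0.649  -0.1435  0.1453]
```

Call:
servo_tool(plan=[[0.38, -0.78, 0, 0, 0, 0, 94], [0.38, -0.78, 0, 0, 0, 0, 94], [0.38, -0.78, 0, 0, 0, 0, 94]])

```text
time: 2.97
tool_pos: [0.4553, -0.1444, 0.2529]
ee_rot: [-3.139, -0.001, 3.057]
wrist_force: [0.7, 0.2, 0.2]
width: 0.0944
finger_force: 0.0
```

Call:
servo_tool(plan=[[0.38, -0.78, 0, 0, 0, 0, 94], [0.38, -0.78, 0, 0, 0, 0, 94], [0.38, -0.78, 0, 0, 0, 0, 94]])

```text
time: 3.22
tool_pos: [0.4111, -0.2195, 0.2528]
ee_rot: [-3.14, -0.0, 3.055]
wrist_force: [0.9, 0.8, -0.5]
width: 0.0941
finger_force: 0.0
```

Call:
servo_tool(plan=[[0.38, -0.78, 0, 0, 0, 0, 94], [0.38, -0.78, 0, 0, 0, 0, 94], [0.38, -0.78, 0, 0, 0, 0, 94], [0.38, -0.78, 0, 0, 0, 0, 94], [0.38, -0.78, 0, 0, 0, 0, 94]])

```text
time: 3.63
tool_pos: [0.3699, -0.2904, 0.2526]
ee_rot: [3.14, 0.001, 3.06]
wrist_force: [0.5, 0.7, -0.4]
width: 0.0938
finger_force: 0.0
```

```bash
python3 -c "
from h import *
wshot('w2')"
```

```text
w2 3.6333 [ 0.3699 -0.2904  0.2526] [3.1402e+00 1.2000e-03 3.0604e+00]
```

View pics/w2.png

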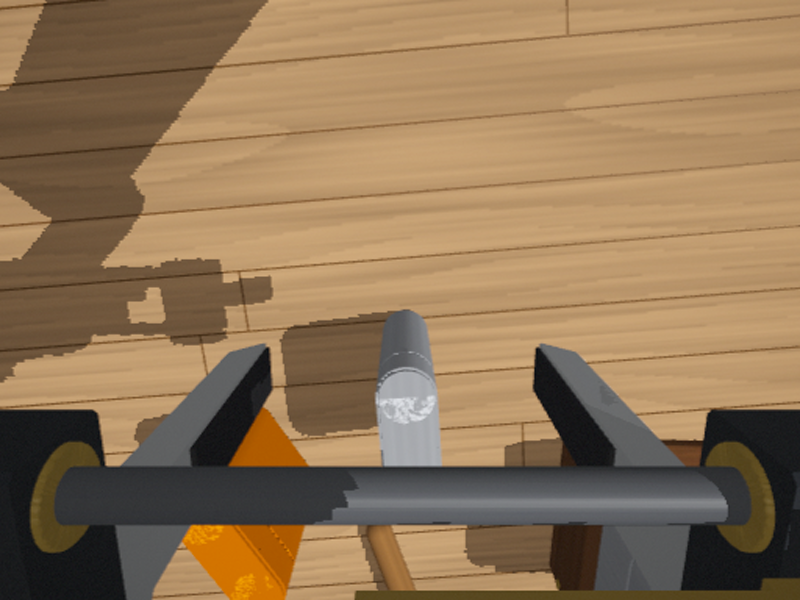

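Wrist view: the silver tin's top front apex is at (406,368) and its bottom apex at (404,310). Its sides are at 376/439 (row 400) and 381/441 (row 455); the orange look-alike sits left and beyond.

Run:
```python
from h import *
T=np.load("pics/w2.npy"); s=.64
def P(l,z): return np.round(wback(T,np.array(l)*s,z)[:,:2],4).tolist()
print(P([(406,368)],.13),P([(404,310)],0),P([(376,400),(439,400),(382,455),(441,455)],.13))
print("orange",P([(213,515),(245,590)],.13),P([(310,466),(265,410)],.13))
# model silhouettes: near & far apex predicted for yaw options vs. top cam
for yaw in(-.03,-.05,-.08):
    f=wback(T,np.array([(406,368)])*s,.13)[0]; c=f+50e-3*np.array([np.cos(yaw),np.sin(yaw),0])
    n=np.array([-np.sin(yaw),np.cos(yaw),0]);x=np.array([np.cos(yaw),np.sin(yaw),0])
    print(yaw,np.round(c,4),np.round(wproj(T,[c-32e-3*x-n*.018,c-32e-3*x+n*.018,c+n*-.018,c+n*.018])/s,1).tolist(), np.round(proj("top",[c+.05*x,c-.05*x])/s,1).tolist())
```

```text
[[0.4102, -0.2896]] [[0.4116, -0.2902]] [[0.4285, -0.3085], [0.4315, -0.2721], [0.4641, -0.3083], [0.4671, -0.2733]]
orange [[0.4964, -0.4155], [0.5526, -0.4044]] [[0.4679, -0.3519], [0.4294, -0.3735]]
-0.03 [ 0.4602 -0.2911  0.13  ] [[376.5, 398.7], [438.7, 395.6], [380.0, 448.4], [440.6, 445.5]] [[563.3, 327.3], [566.5, 393.6]]
-0.05 [ 0.4602 -0.2921  0.13  ] [[375.9, 398.1], [438.1, 396.2], [378.3, 447.9], [438.9, 446.1]] [[564.6, 327.3], [566.5, 393.6]]
-0.08 [ 0.4601 -0.2936  0.13  ] [[374.9, 397.3], [437.1, 397.1], [375.7, 447.1], [436.4, 446.9]] [[566.6, 327.4], [566.5, 393.6]]
```

Call:
servo_tool(plan=[[-0.68, 0.055, 0.73, 0, 0, -0.036, 70], [-0.68, 0.055, 0.73, 0, 0, -0.036, 70], [-0.68, 0.055, 0.73, 0, 0, -0.036, 70], [-0.68, 0.055, 0.73, 0, 0, -0.036, 70], [-0.68, 0.055, 0.73, 0, 0, -0.036, 70]])

```text
time: 4.1
tool_pos: [0.4378, -0.2901, 0.1787]
ee_rot: [3.14, -0.002, 3.119]
wrist_force: [-0.2, 0.3, -1.1]
width: 0.0702
finger_force: 0.0
```

Call:
servo_tool(plan=[[0, 0, 0.3, 0, 0, 0, 70], [0, 0, 0.6, 0, 0, 0, 70], [0, 0, 0.8, 0, 0, 0, 70], [0, 0, 1, 0, 0, 0, 70], [0, 0, 1, 0, 0, 0, 70], [0, 0, 1, 0, 0, 0, 70]])

```text
time: 4.6
tool_pos: [0.4371, -0.2921, 0.0807]
ee_rot: [-3.141, 0.001, 3.116]
wrist_force: [0.3, 0.3, 0.6]
width: 0.0699
finger_force: 0.0
```

Call:
servo_tool(plan=[[0, 0, 0, 0, 0, 0, 20], [0, 0, 0, 0, 0, 0, 20], [0, 0, 0, 0, 0, 0, 20], [0, 0, 0, 0, 0, 0, 20], [0, 0, 0, 0, 0, 0, 20], [0, 0, 0, 0, 0, 0, 20], [0, 0, 0, 0, 0, 0, 20], [0, 0, 0, 0, 0, 0, 20]])

```text
time: 5.27
tool_pos: [0.4373, -0.2925, 0.08]
ee_rot: [-3.141, 0.001, 3.116]
wrist_force: [-0.8, 1.7, 3.8]
width: 0.0357
finger_force: 30.0
```

Call:
servo_tool(plan=[[0, 0, -0.15, 0, 0, 0, 20], [0, 0, -0.3, 0, 0, 0, 20], [0.1, 0.2, -0.3, 0, 0, 0, 20], [0.2, 0.45, -0.3, 0, 0, 0, 20], [0.25, 0.7, -0.3, 0, 0, 0, 20], [0.25, 0.85, -0.3, 0, 0, 0, 20]])

```text
time: 5.77
tool_pos: [0.4122, -0.2041, 0.1077]
ee_rot: [3.138, -0.004, 3.116]
wrist_force: [-0.4, -0.7, -3.2]
width: 0.0358
finger_force: 30.0
```

Call:
servo_tool(plan=[[0, 0.28, 0, 0, 0, 0, 20], [0, 0.56, 0, 0, 0, 0, 20], [0, 0.85, 0, 0, 0, 0, 20]])

```text
time: 6.02
tool_pos: [0.4153, -0.1204, 0.108]
ee_rot: [3.141, -0.003, 3.115]
wrist_force: [0.3, 0.4, -4.1]
width: 0.0361
finger_force: 30.0
```

Call:
servo_tool(plan=[[0, 0.3, 0, 0, 0, 0.02, 20], [0, 0.6, 0, 0, 0, 0.052, 20], [0, 0.77, 0, 0, 0, 0.052, 20], [-0.33, 0.77, 0, 0, 0, 0.052, 20], [-0.33, 0.77, 0, 0, 0, 0.052, 20], [-0.33, 0.77, 0, 0, 0, 0.052, 20]])

```text
time: 6.52
tool_pos: [0.4512, -0.0451, 0.1077]
ee_rot: [3.141, -0.004, 3.035]
wrist_force: [-0.7, -0.1, -2.9]
width: 0.036
finger_force: 30.0
```

Run:
```python
from h import *
T=wshot('w3')
im=cv2.cvtColor(robot.snapshot("top"),cv2.COLOR_RGB2BGR); cv2.imwrite("pics/t3.png",cv2.resize(im[110:270,190:400],(788,600),interpolation=cv2.INTER_CUBIC))
```

```text
w3 6.5167 [ 0.4512 -0.0451  0.1077] [ 3.1413 -0.0039  3.0353]
```

View pics/w3.png

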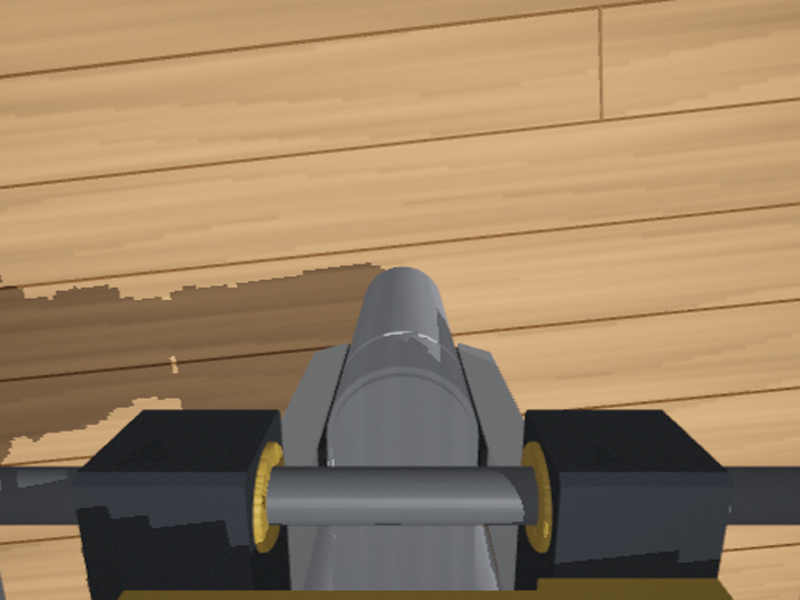

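Wrist view: the tin is held square and centred between the pads, top front apex at (403,368), bottom at (403,267). I'll check its tilt and hand offset, and look at the top crop.

Run:
```python
from h import *
T=np.load("pics/w3.npy")
for z,p in((.158,(403,368)),(.028,(403,267))): print(z,wback(T,np.array([p])*.64,z))
o=robot.get_obs(); print(o["tool_pos"],o["wrist_torque"],o["wrist_force"])
```

```text
0.158 [[ 0.4236506  -0.04035053  0.158     ]]
0.028 [[ 0.424609   -0.04015103  0.028     ]]
[ 0.45060154 -0.04560806  0.10846721] [ 0.0526173   0.04188295 -0.01887411] [ 0.44222501  0.44187142 -3.00916367]
```

View pics/t3.png

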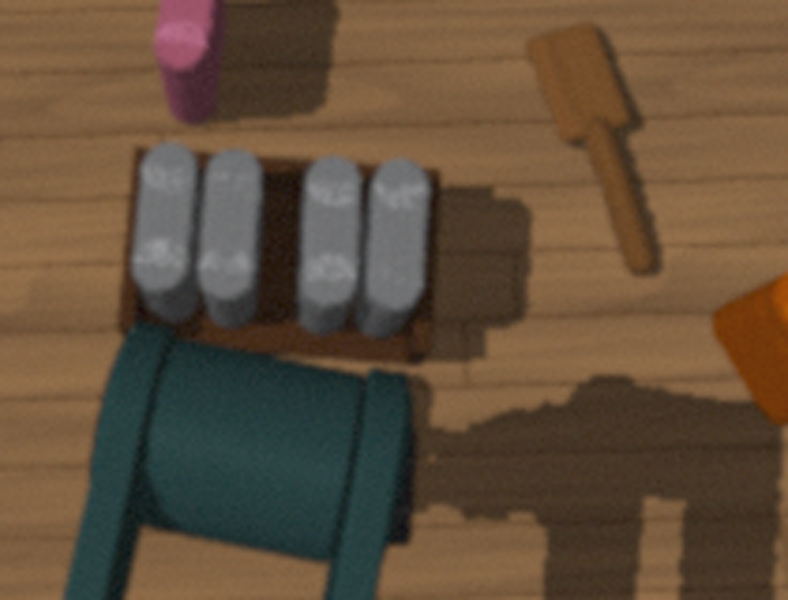

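Call:
servo_tool(plan=[[0, 0, 0.07, 0, 0, 0, 20], [0, 0, 0.135, 0, 0, 0, 20], [0, 0, 0.135, 0, 0, 0, 20], [-0.1, 0, 0.135, 0, 0, 0, 20], [-0.2, 0, 0.135, 0, 0, 0, 20], [-0.25, 0, 0.135, 0, 0, 0, 20], [-0.3, 0, 0.135, 0, 0, 0, 20], [-0.35, 0, 0.135, 0, 0, 0, 20], [-0.4, 0, 0.135, 0, 0, 0, 20]])

```text
time: 7.37
tool_pos: [0.492, -0.05, 0.096]
ee_rot: [3.141, 0.0, 3.034]
wrist_force: [-0.6, 0.5, -3.1]
width: 0.0359
finger_force: 30.0
```

Call:
servo_tool(plan=[[-0.03, 0, 0, 0, 0, 0, 20], [-0.06, 0, 0, 0, 0, 0, 20], [-0.09, 0, 0, 0, 0, 0, 20], [-0.12, 0, 0, 0, 0, 0, 20], [-0.15, 0, 0, 0, 0, 0, 20], [-0.18, 0, 0, 0, 0, 0, 20], [-0.21, 0, 0, 0, 0, 0, 20], [-0.24, 0, 0, 0, 0, 0, 20], [-0.27, 0, 0, 0, 0, 0, 20], [-0.3, 0, 0, 0, 0, 0, 20]])

```text
time: 8.2
tool_pos: [0.5214, -0.0532, 0.096]
ee_rot: [-3.142, 0.0, 3.034]
wrist_force: [0.1, -2.2, -3.4]
width: 0.036
finger_force: 30.0
```

Call:
servo_tool(plan=[[-0.03, 0, 0, 0, 0, 0, 20], [-0.06, 0, 0, 0, 0, 0, 20], [-0.09, 0, 0, 0, 0, 0, 20], [-0.12, 0, 0, 0, 0, 0, 20], [-0.15, 0, 0, 0, 0, 0, 20], [-0.18, 0, 0, 0, 0, 0, 20], [-0.2, 0, 0, 0, 0, 0, 20], [-0.22, 0, 0, 0, 0, 0, 20], [-0.24, 0, 0, 0, 0, 0, 20], [-0.24, 0, 0, 0, 0, 0, 20]])

```text
time: 9.03
tool_pos: [0.5454, -0.0557, 0.0959]
ee_rot: [3.141, 0.001, 3.034]
wrist_force: [-0.1, 0.6, -4.5]
width: 0.036
finger_force: 30.0
```

```bash
python3 -c "
from h import *
wshot('w4'); im=cv2.cvtColor(robot.snapshot('side'),cv2.COLOR_RGB2BGR); cv2.imwrite('pics/s4.png',cv2.resize(im[100:260,150:360],(788,600),interpolation=cv2.INTER_CUBIC))"
```

```text
w4 9.0333 [ 0.5454 -0.0557  0.0959] [3.1414e+00 5.0000e-04 3.0341e+00]
```

View pics/s4.png

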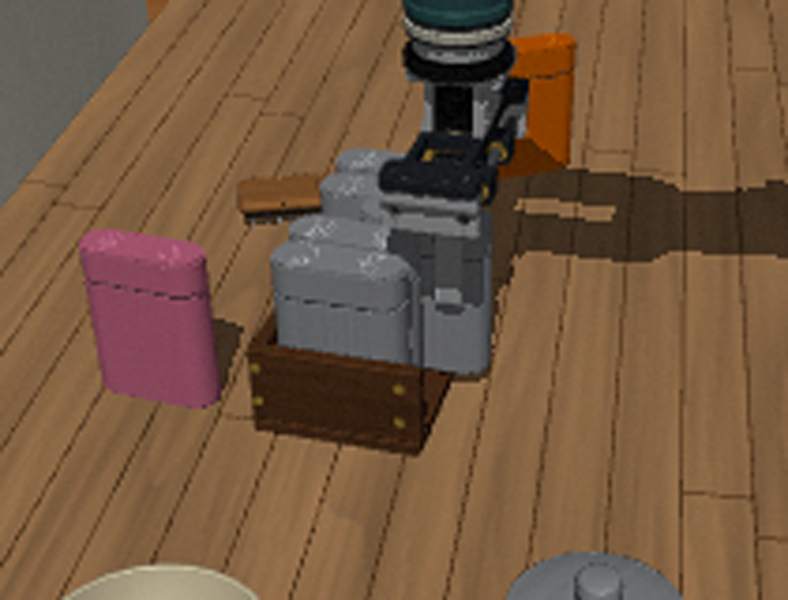

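Side crop: the tin is wedged in the gap and upright, with the row still standing. Lower a little, release, retreat.

Call:
servo_tool(plan=[[0, 0, 0.015, 0, 0, 0, 20], [0, 0, 0.025, 0, 0, 0, 20], [0, 0, 0.025, 0, 0, 0, 48], [0, 0, 0.025, 0, 0, 0, 52], [0, 0, 0.025, 0, 0, 0, 52], [0, 0, 0.025, 0, 0, 0, 52], [0, 0, 0.025, 0, 0, 0, 52]])

```text
time: 9.72
tool_pos: [0.5453, -0.0558, 0.094]
ee_rot: [3.142, 0.001, 3.034]
wrist_force: [-0.0, 0.2, 0.3]
width: 0.0519
finger_force: 0.0
```

Call:
servo_tool(plan=[[0.1, 0, 0, 0, 0, 0, 52], [0.25, 0, 0, 0, 0, 0, 52], [0.4, 0, 0, 0, 0, 0, 52], [0.55, 0, 0, 0, 0, 0, 52], [0.55, 0, 0, 0, 0, 0, 0], [0.55, 0, 0, 0, 0, 0, 0], [0.55, 0, 0, 0, 0, 0, 0], [0.55, 0, 0, 0, 0, 0, 0], [0.55, 0, 0, 0, 0, 0, 0], [0.55, 0, 0, 0, 0, 0, 0]])

```text
time: 10.55
tool_pos: [0.4907, -0.0499, 0.0934]
ee_rot: [3.141, -0.0, 3.034]
wrist_force: [0.4, 0.3, -0.4]
width: 0.0154
finger_force: 0.0
```

```bash
python3 -c "
from h import *
wshot('w5')"
```

```text
w5 10.55 [ 0.4907 -0.0499  0.0934] [ 3.1415 -0.      3.034 ]
```

View pics/w5.png

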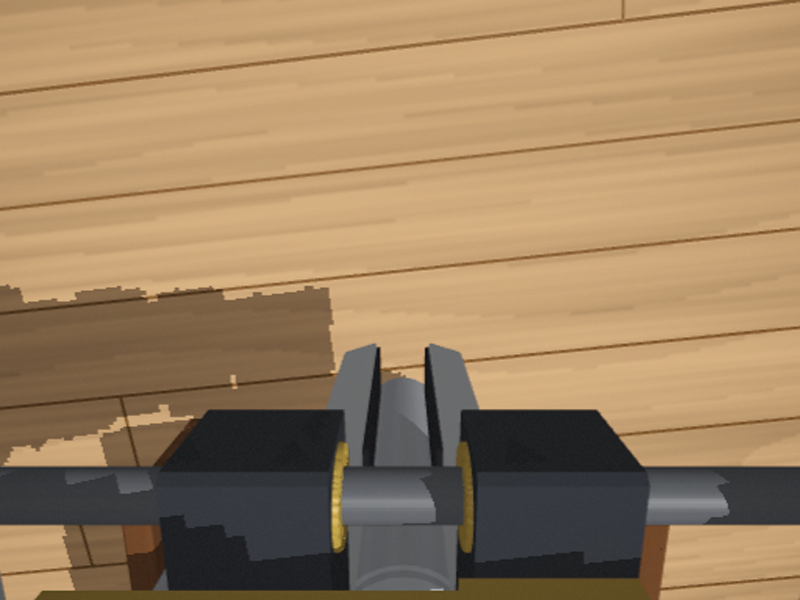

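Call:
servo_tool(plan=[[0, 0, 0.1, 0, 0, 0, 0], [0, 0, 0.19, 0, 0, 0, 0], [0, 0, 0.19, 0, 0, 0, 0], [-0.06, 0, 0.19, 0, 0, 0, 0], [-0.12, 0, 0.19, 0, 0, 0, 0], [-0.16, 0, 0.19, 0, 0, 0, 0], [-0.2, 0, 0.19, 0, 0, 0, 0], [-0.23, 0, 0.19, 0, 0, 0, 0], [-0.26, 0, 0.19, 0, 0, 0, 0], [-0.29, 0, 0.19, 0, 0, 0, 0], [-0.32, 0, 0.19, 0, 0, 0, 0], [-0.35, 0, 0.19, 0, 0, 0, 0]])

```text
time: 11.6
tool_pos: [0.5253, -0.0536, 0.0745]
ee_rot: [3.141, -0.0, 3.034]
wrist_force: [-1.6, -0.2, 1.4]
width: 0.0003
finger_force: 0.9
```

Call:
servo_tool(plan=[[-0.03, 0, 0, 0, 0, 0, 0], [-0.06, 0, 0, 0, 0, 0, 0], [-0.09, 0, 0, 0, 0, 0, 0], [-0.12, 0, 0, 0, 0, 0, 0], [-0.15, 0, 0, 0, 0, 0, 0], [-0.15, 0, 0, 0, 0, 0, 0]])

```text
time: 12.1
tool_pos: [0.5408, -0.0553, 0.0744]
ee_rot: [3.142, 0.001, 3.034]
wrist_force: [-0.4, -0.6, 0.4]
width: 0.0003
finger_force: 0.0
```

```bash
python3 -c "
from h import *
wshot('w6')
im=cv2.cvtColor(robot.snapshot('side'),cv2.COLOR_RGB2BGR); cv2.imwrite('pics/s6.png',cv2.resize(im[100:260,150:360],(788,600),interpolation=cv2.INTER_CUBIC))"
```

```text
w6 12.1 [ 0.5408 -0.0553  0.0744] [3.1416e+00 1.1000e-03 3.0340e+00]
```

View pics/s6.png

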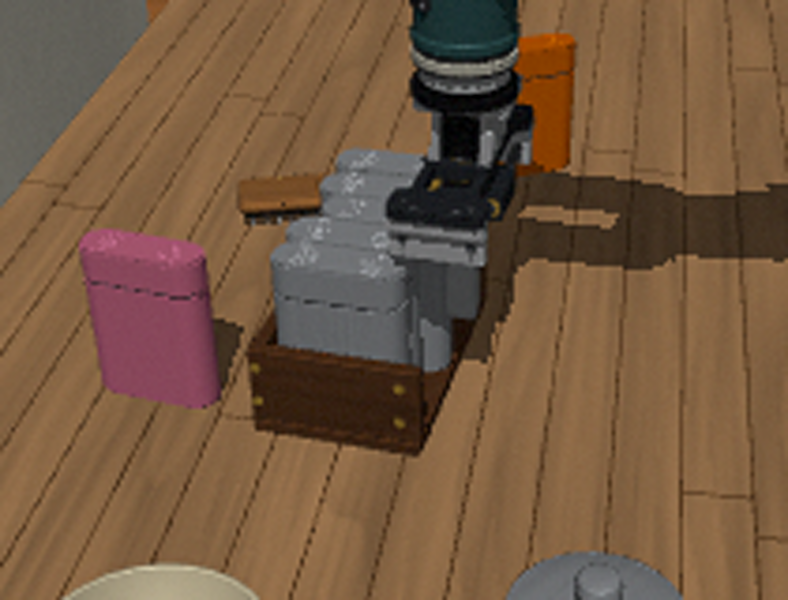

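Side crop: the tin is sliding in upright, and the row stays standing.

Call:
servo_tool(plan=[[-0.02, 0, 0, 0, 0, 0, 0], [-0.04, 0, 0, 0, 0, 0, 0], [-0.06, 0, 0, 0, 0, 0, 0], [-0.08, 0, 0, 0, 0, 0, 0], [-0.1, 0, 0, 0, 0, 0, 0], [-0.12, 0, 0, 0, 0, 0, 0], [-0.13, 0, 0, 0, 0, 0, 0]])

```text
time: 12.78
tool_pos: [0.5532, -0.0566, 0.0744]
ee_rot: [3.142, 0.0, 3.034]
wrist_force: [-1.8, 0.6, 0.1]
width: 0.0005
finger_force: 0.7
```

Call:
servo_tool(plan=[[-0.01, 0, 0, 0, 0, 0, 0], [-0.02, 0, 0, 0, 0, 0, 0], [-0.03, 0, 0, 0, 0, 0, 0], [-0.03, 0, 0, 0, 0, 0, 0]])

```text
time: 13.12
tool_pos: [0.5559, -0.0569, 0.0744]
ee_rot: [3.141, -0.0, 3.034]
wrist_force: [-1.8, -0.1, 1.0]
width: 0.0006
finger_force: 0.8
```

Call:
servo_tool(plan=[[-0.01, 0, 0, 0, 0, 0, 0], [-0.02, 0, 0, 0, 0, 0, 0], [-0.02, 0, 0, 0, 0, 0, 0]])

```text
time: 13.37
tool_pos: [0.5559, -0.0569, 0.0745]
ee_rot: [3.142, -0.005, 3.034]
wrist_force: [-8.4, 0.7, 5.1]
width: 0.0003
finger_force: 4.2
```

Call:
servo_tool(plan=[[-0.01, 0, 0, 0, 0, 0, 0], [-0.015, 0, 0, 0, 0, 0, 0], [-0.015, 0, 0, 0, 0, 0, 0]])

```text
time: 13.62
tool_pos: [0.5558, -0.0568, 0.0746]
ee_rot: [-3.142, -0.008, 3.034]
wrist_force: [-14.0, 1.4, 6.7]
width: 0.0005
finger_force: 6.6
```

Hard stop with rising force: the tin is against the back board. Retreat and inspect.

Call:
servo_tool(plan=[[0.02, 0, 0, 0, 0, 0, 0], [0.06, 0, 0, 0, 0, 0, 0], [0.2, 0, 0, 0, 0, 0, 0], [0.5, 0, 0, 0, 0, 0, 0], [0.6, 0, 0, 0, 0, 0, 0], [0.6, 0, -0.4, 0, 0, 0, 50], [0.6, 0, -0.8, 0, 0, 0, 94], [0.6, 0, -1, 0, 0, 0, 94], [0.6, 0, -1, 0, 0, 0, 94]])

```text
time: 14.37
tool_pos: [0.5036, -0.0516, 0.1814]
ee_rot: [-3.14, 0.014, 3.034]
wrist_force: [0.3, 0.1, 0.4]
width: 0.0236
finger_force: 0.0
```

Call:
servo_tool(plan=[[0, 0, -0.4, 0, 0, 0, 94], [0, 0, -0.8, 0, 0, 0, 94], [0, 0, -0.8, 0, 0, 0, 94], [0, 0, -0.8, 0, 0, 0, 94], [0, 0, -0.8, 0, 0, 0, 94], [0, 0, -0.8, 0, 0, 0, 94]])

```text
time: 14.87
tool_pos: [0.4992, -0.0507, 0.2522]
ee_rot: [3.141, -0.003, 3.034]
wrist_force: [-0.8, 0.6, -0.7]
width: 0.0635
finger_force: 0.0
```

```bash
python3 -c "
from h import *
wshot('w7')"
```

```text
w7 14.8667 [ 0.4992 -0.0507  0.2522] [ 3.1411 -0.0033  3.034 ]
```

View pics/w7.png

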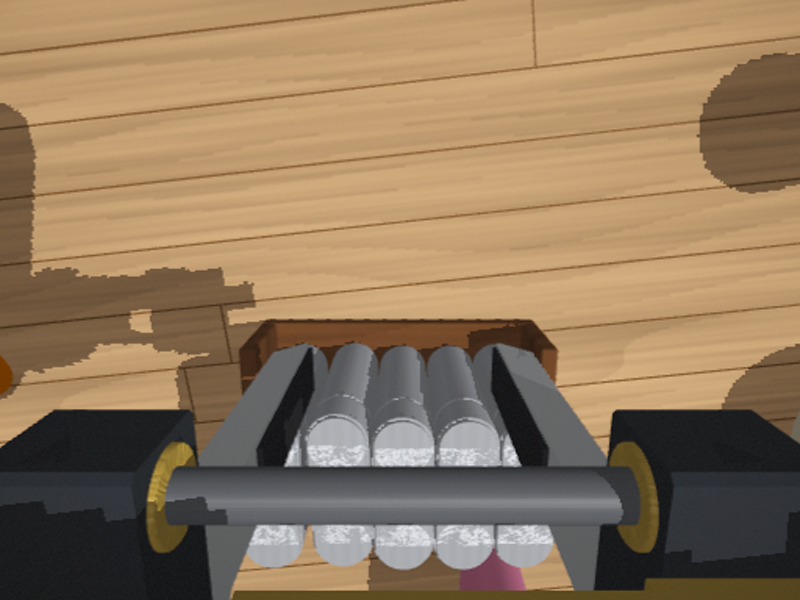

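The wrist view shows five tins standing in a flush row: front apexes near row 418, far ends near row 568, bottoms near row 345. The robot is clear of everything, so I'm handing in.

```bash
python3 -c "
from h import *
print(robot.close_job())"
```

```text
the job is handed in; nothing more can be done
None
```

The loose tin is in the gap, pushed home against the back board; in the last picture all five tins stand upright and flush and the robot is clear. I handed the job in at about 15 s, but no verdict came back.

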